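# Draw a seated spacer from the service block with spring tongs

## Robot

A 6-joint arm with a two-finger parallel gripper is mounted at the origin on a cart in front of the work surface, level with it; the furniture and walls round the work are solid. World frame = base frame: x ahead of the robot, y to its left, z up, the work surface at z = 0. Lengths are in m, angles in rad, forces in N, time in s.
With the tool pointing down it reaches from about 0.375 to 0.9 m from the base axis. Payload 3.1 kg.
Tool frame: the origin (TCP) lies at the very end of the fingers, on their centre line; the grasp point (between the pads) lies 19 mm behind it (robot.grip_depth is the distance from the TCP to the grasp point, in m); z points along the fingers, y is the direction in which the jaws open and shut (so a half turn about z gives the same grasp; the last joint's range is limited). The gripper opens to 87 mm and grips with 3 to 60 N. Pads are 19 mm wide; open, the fingers measure 117 mm over their backs; the gripper's body (75 mm by 190 mm) begins 51 mm behind the grasp point.
Start: joints at [1.014, 0.527, 1.433, -0, 1.181, -0.178], TCP at [0.231, 0.581, 0.223] pointing down, gripper open.
Joint ranges: [-3.08, 3.08], [-0.75, 2.2], [0.22, 2.44], [-1.43, 4.57], [0, 2.65], [-2.85, 2.85]. Speed limits (rad/s): [2.79, 2.79, 3.14, 3.14, 3.14, 3.14].

## Interface

Orientations are given as a unit quaternion [x, y, z, w].
In Python, from rig import robot gives the robot as it stands.
- The arm moves only by the tool drive_tool, never from a script. Its argument "series" is a list of rows, each a list of 7 numbers: the shift along the tool's x, y, z in m, then the turn, a rotation vector about the tool's x, y, z in degrees, then the opening, from 0 (shut) to 1 (fully open). A call has 1 to 5 rows; each row shifts and turns the commanded pose from where the row before left it, along the tool's axes as they then stand; what a row does not reach is not made up. A row lasts 1/8 s, in which the tool goes at most 62.5 mm and 10.7 degrees, less where a joint would pass 70% of its speed; a pose out of reach is approached as far as the arm can. A call is refused whole if a number of a shift passes 0.0625 or a number of a turn 10.7, either way. A call with a gripper value outside its range is refused whole. The fingers move at their own pace and stop on an object; "squeeze" is the grip in N (left out, the last holds). Time passes only in rows, so rows that do not move let the fingers close. It gives the time, the measured TCP pose, the force and the opening at its end, in the units of the state.
- robot.get_obs(): the state, without advancing time (a new reading comes with each control period).
- robot.camera(name): name is "scene" or "top" or "wrist"; returns (picture, depth): 420x560x3 uint8, blue, green, red; 420x560 float32, m along the optical axis (not along the pixel's ray), 0 where there is no reading.
- robot.camera_model(name): a dict with "fx", "fy", "cx", "cy" (pixels), "R" (3x3) and "t" (3): a world point X has camera coordinates R X + t. Camera axes: x right, y down, z forward; pixel columns grow to the right and rows downward; lengths in m; the calibration is good to about 2 mm. A picture is of the moment at which its call begins: read the wrist's pose just before it. camera_model takes no time and is no camera call; for the wrist camera it gives the pose at the moment of the call.
- robot.hand_in(): hands the job in, once; it reports no verdict.
The state is a dict: "time": time; "q": joint angles; "joint_velocities": joint speeds; "joint_torque": joint torques, N m; "position": TCP position; "tool_rot": TCP orientation; "ft_force": force on the tool from outside, world axes, zero at the start; "moment": the same for the moment, N m; "grip_width": finger opening in m.
Only numpy, scipy, OpenCV 4.12 (cv2) and the standard library are available. Lean on these libraries where they do the work, as an engineer would, in place of code of your own. Each camera call takes 0.05 s, during which the arm holds its last target. There are 200 camera calls.

## Task

Take the spring tongs from their stand and reach down the narrow pocket of the metal service block, squeeze them on the white spacer that a spring catch holds at the bottom - firmly enough that it does not slip, gently enough not to bruise it - and draw it out without leaning hard on the block. Set the spacer down upright in the kidney dish (do not drop it) without touching it with the fingers, then hang the tongs back in their stand and let go; leave the other things on the worktop alone.

Things in the scene. Friction and masses are not known exactly. Their poses are not given: they have to be found in the camera images.
- tongs: Sprung parallel-action steel tongs hanging upright in the stand, 115 mm tall, 170 g. Origin midway between the tips at their lower end, z up, arms close along y (each up to 6 mm). Open, the tips are 22 mm apart and 30 mm over their outsides, 12 mm wide in x. At z = 62 to 67 mm each arm has an outward ledge, out to y = 29 mm; by these undersides the tongs hang on the stand
- tongs_grip (a point): Point on the tongs 90 mm above the tips, between the two flat upright grip plates (22 mm wide in x, z = 67 to 115 mm, outer faces 40 mm apart when open). Grip the plates here from outside, fingers down. Closing the plates by some amount closes the tips by the same. Each spring pushes outward with 3.5 N when open and 5 N when the tips are on the spacer
- tongs_l: The +y arm of the tongs (origin and axes as the tongs', moving with the arm); the -y arm is its mirror image. To hold the spacer against the catch its tip needs about 8 to 18 N of squeeze on the spacer on top of the spring (tips that only just touch slip off); more than 22 N bruises the spacer
- spacer: White hard plastic spacer, an upright solid cylinder 14 mm in diameter, 16 mm tall, 15 g; origin at the centre of its underside, z along its axis. It stands on the pocket floor, pressed against the pocket's -x wall by the catch, up to 1.5 mm off the pocket's middle in y. It takes about 5 to 8 N of pull to draw it up; it is free of the catch after about 12 mm
- block: Fixed aluminium service block, 62 x 78 x 60 mm on a 74 x 90 x 6 mm foot; origin at the centre of its underside. A sprung steel catch, 8 mm wide, sticks about 2 mm out of the pocket's +x wall at z = 14 to 22 mm and presses the spacer with about 5 N. Pressing on the block with more than 20 N counts as leaning hard
- pocket_mouth (a point): Centre of the pocket's mouth, at the block's top, 60 mm above the worktop; axes as the block's. The pocket is 16 mm (x) by 34 mm (y), 50 mm deep (floor 10 mm above the worktop), mouth chamfered 1.5 mm. The tongs go in with their y along the block's y (either way round), one tip on each side of the spacer
- stand: Fixed grey stand of the tongs, 56 x 74 x 72 mm on a 76 x 90 x 7 mm foot; origin at the centre of its underside. The hung tongs are centred in it, y along the stand's y (either way round), their origin 10 mm above the worktop
- stand_top (a point): Centre of the slot's mouth on the stand's top, 72 mm above the worktop; axes as the stand's. The slot is 22 mm (x) by 38 mm (y), 66 mm deep
- dish: Loose grey kidney dish, 169 mm long (its y) by 70 mm (its x), 16 mm tall, 300 g; origin at the centre of its underside; floor at z = 2 mm, flat for 45 mm (x) by 125 mm (y) about the origin; the walls are 14 mm high
- dappen: Loose bystander: small glass dappen dish, 33 mm across, 24 mm tall; origin at the centre of its underside
- cement: Loose bystander: white pot with a green lid, 47 mm across, 40 mm tall; origin at the centre of its underside
- files: Loose bystander: drilled steel block of root canal files, 37 x 38 x 59 mm; origin at the centre of its underside
- dropper: Loose bystander: white dropper bottle, 29 mm across, 62 mm tall; origin at the centre of its underside
Not all that is in view belongs to the job. There is more than one size of the tongs; the one meant has the size given above.

How it is judged:
On the way, in this order (a step that is already met when the one before it is completed fails the run):
1. the spacer has been drawn up clear of the block, held by the tongs (z of spacer in the frame of block above 0.065 m and contact force between tongs_l and spacer above 1 N), for 0.2 s.
2. the spacer touches the floor of the dish while the tongs still hold it (contact force between spacer and dish above 0.02 N and contact force between tongs_l and spacer above 0.5 N), for 0.05 s.
At the end, for the whole second after the job is handed in: The spacer stands upright (within 0.2 rad) and still on the floor of the kidney dish; the tongs hang upright (within 0.12 rad) and still in their stand, fully down (origin less than 14 mm above the worktop and within 12 mm of the stand's middle) (x of spacer in the frame of dish between -0.028 and 0.028 m and y of spacer in the frame of dish between -0.072 and 0.072 m and z of spacer in the frame of dish below 0.008 m and angle between spacer's own z axis and vertical below 0.2 rad and linear speed of each of spacer, tongs below 0.02 m/s and horizontal distance between tongs and stand below 0.012 m and height (world z) of tongs below 0.014 m and angle between tongs's own z axis and vertical below 0.12 rad); the robot touches nothing.
It fails at once if the spacer is squeezed with more than 22 N (contact force between tongs_l and spacer above 22 N).
It fails at once if the tongs or the gripper press on the block with more than 20 N (contact force between any of tongs, the arm, the fingers and block above 20 N).
It fails at once if the fingers or the arm touch the spacer (contact force between any of the fingers, the arm and spacer above 0.1 N).
It fails at once if a bystander is moved by more than 20 mm (distance of any of dappen, cement, files, dropper from where it was at the start of the episode above 0.02 m).
It fails at once if the dish is shoved by more than 40 mm (distance of dish from where it was at the start of the episode above 0.04 m).
It also fails if it takes over 64 s, if anything falls off the work surface, if the arm or the gripper's body presses on something with over 40 N, if the wrist force passes 120 N, or if a joint passes its speed limit or range.

## Working session

There is one attempt and no reset: what is moved stays moved. The work goes in short steps, Python scripts to look and compute and a tool call to move; the robot and the scene stay as the last step left them, time stands still between calls to the robot, and variables do not carry over. Pictures are saved under pics/ and viewed, about 8 in all and at most 12, crops included, and the job is handed in when it is done.

Besides the shell and the picture viewer there is one more tool, called after "Call:" as name(argument=value, ...) on one line, values as JSON. drive_tool: Moves the arm, as the interface text tells. Its arguments: {"type":"object","properties":{"series":{"type":"array"},"squeeze":{"type":"number"}},"required":["series"]}

```bash
ls; mkdir -p pics
cat > h.py <<'E'
from rig import robot
import numpy as np, cv2
def grab(n):
    m=robot.camera_model(n); p,d=robot.camera(n); return p,d,m
def cloud(d,m):
    v,u=np.mgrid[:d.shape[0],:d.shape[1]]
    c=np.stack([(u-m['cx'])/m['fx']*d,(v-m['cy'])/m['fy']*d,d],-1)
    w=(c-np.array(m['t']))@np.array(m['R']); w[d<=0]=np.nan; return w
E
python3 - <<'E'
from h import *
for n in("top","scene"):
    p,d,m=grab(n); cv2.imwrite(f'pics/{n}0.png',p); np.savez(f'{n}0.npz',p=p,w=cloud(d,m))
    print(n,m)
print(robot.get_obs())
E
```

```text
pics
top {'fx': 517.9913920161117, 'fy': 517.9913920161117, 'cx': 281.00738023501987, 'cy': 214.60489698754117, 'R': array([[ 0.00392913, -0.99999027,  0.00200325],
       [-0.98524638, -0.00421394, -0.17109007],
       [ 0.17109684, -0.00130146, -0.98525336]]), 't': array([-0.15979129,  0.52832438,  1.49467526])}
scene {'fx': 521.059657212843, 'fy': 521.059657212843, 'cx': 289.7304458736245, 'cy': 208.70545454241872, 'R': array([[-0.88244974, -0.47025602,  0.0119049 ],
       [-0.34748673,  0.6345934 , -0.6903218 ],
       [ 0.31707321, -0.61331109, -0.72340451]]), 't': array([0.38052443, 0.3166158 , 1.33614474])}
{'time': 0.1, 'q': array([ 1.01348911e+00,  5.28415044e-01,  1.43374438e+00, -1.17132058e-05,
        1.18140079e+00, -1.78505339e-01]), 'joint_velocities': array([ 2.65315581e-03, -3.36464185e-03, -3.23033534e-03, -2.89380439e-04,
        6.81017520e-04, -2.59598067e-05]), 'joint_torque': array([-3.59914270e-05, -4.40986705e+01, -1.77150947e+01,  6.34800503e-02,
        5.34526678e-02, -3.74446722e-05]), 'position': array([0.23076137, 0.58014403, 0.22165326]), 'tool_rot': array([ 1.88268301e-01,  9.82117141e-01, -9.19894269e-04, -3.48774753e-04]), 'ft_force': array([ 0.32659464,  0.77409808, -0.341326  ]), 'moment': array([ 0.00668644, -0.02388398,  0.00163054]), 'grip_width': 0.08685361874301016}
```

View pics/top0.png

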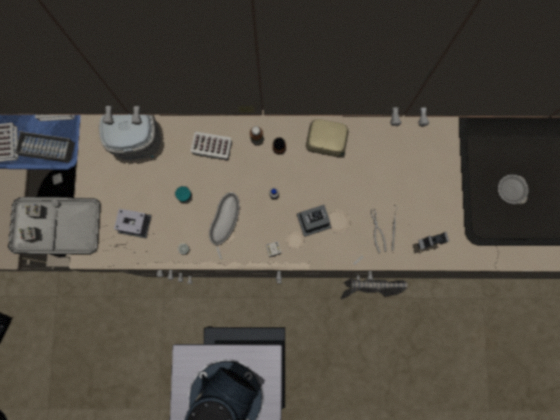

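View pics/scene0.png

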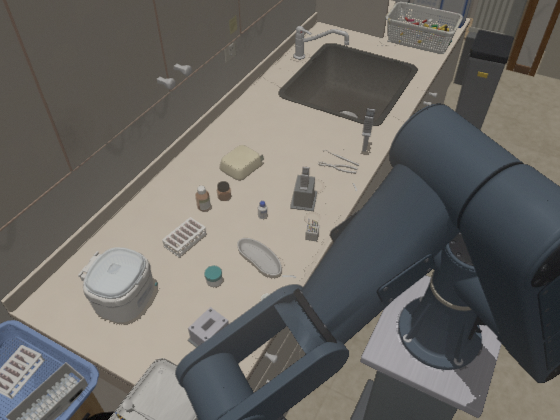

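Run:
```python
from h import *
t=np.load('top0.npz');s=np.load('scene0.npz')
def c(p,x,y,w,h,W,H): return cv2.resize(p[y:y+h,x:x+w],(W,H),interpolation=cv2.INTER_CUBIC)
tp=cv2.convertScaleAbs(t['p'],alpha=1.6);sp=cv2.convertScaleAbs(s['p'],alpha=1.6)
im=np.vstack([np.hstack([c(tp,290,190,70,52,400,300),c(tp,400,220,70,52,400,300)]),
 np.hstack([c(sp,270,150,80,60,400,300),c(sp,330,100,80,60,400,300)])])
cv2.imwrite('pics/cr1.png',im)
for n,u,v in[('stand',314,219),('other',430,242),('block',130,222),('dish',224,220),('base',225,398),('cement',183,195),('files',274,248),('dappen',184,249),('dropper',274,193),('tray',30,230),('counter',350,160)]:
    print(n,np.nanmedian(t['w'][v-2:v+3,u-2:u+3].reshape(-1,3),0).round(3))
# heights map
w=t['w']
for nm,(x0,x1,y0,y1) in dict(stand=(298,332,202,236),other=(412,450,230,254),block=(112,150,205,240)).items():
    q=w[y0:y1,x0:x1].reshape(-1,3);q=q[q[:,2]>.03]; print(nm,np.nanmax(q,0).round(3),np.nanmin(q,0).round(3), np.histogram(q[:,2],bins=np.arange(.03,.2,.01)))
```

```text
stand [ 0.516 -0.256  0.013]
other [ 0.437 -0.569  0.146]
block [0.511 0.299 0.016]
dish [0.519 0.016 0.002]
base [ 0.056 -0.032  0.332]
cement [0.588 0.137 0.04 ]
files [ 0.43  -0.137  0.034]
dappen [0.428 0.132 0.018]
dropper [ 0.592 -0.137  0.06 ]
tray [0.48  0.58  0.048]
counter [ 0.711 -0.372  0.001]
stand [ 0.557 -0.216  0.132] [ 0.481 -0.301  0.031] (array([ 20,  16,  17,  87, 267,  10,   8,   6,  22,  67,   5,   0,   0,
         0,   0,   0]), array([0.03, 0.04, 0.05, 0.06, 0.07, 0.08, 0.09, 0.1 , 0.11, 0.12, 0.13,
       0.14, 0.15, 0.16, 0.17, 0.18, 0.19]))
other [ 0.464 -0.553  0.157] [ 0.426 -0.627  0.039] (array([  1,   0,   2,   0,   2,  39,  22,  11,  15,  16,  20, 109,  61,
         0,   0,   0]), array([0.03, 0.04, 0.05, 0.06, 0.07, 0.08, 0.09, 0.1 , 0.11, 0.12, 0.13,
       0.14, 0.15, 0.16, 0.17, 0.18, 0.19]))
block [0.544 0.33  0.069] [0.469 0.244 0.03 ] (array([ 46,  33, 254, 279,   0,   0,   0,   0,   0,   0,   0,   0,   0,
         0,   0,   0]), array([0.03, 0.04, 0.05, 0.06, 0.07, 0.08, 0.09, 0.1 , 0.11, 0.12, 0.13,
       0.14, 0.15, 0.16, 0.17, 0.18, 0.19]))
```

View pics/cr1.png

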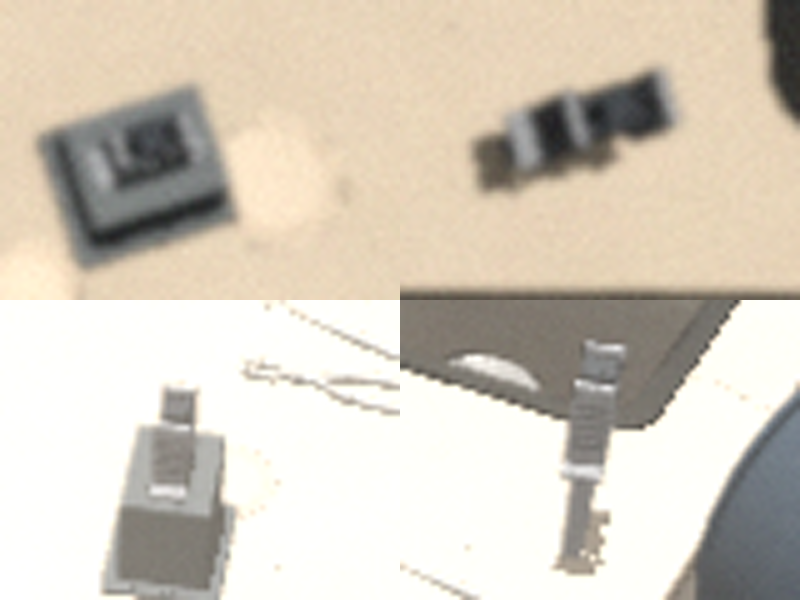

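Two tongs in view: top (314,219), hanging in the grey stand, tops at z≈0.125 (10+115 mm), and top (430,242), standing alone, about 0.15 tall, so oversized. The first matches. The crop confirms it: plates and ledges above the stand's slot. The block is at (130,222) and the dish at (224,220).

```bash
cat >> h.py <<'E'
def rect(w,box,z0,z1):
    x0,x1,y0,y1=box
    q=w.reshape(-1,3); q=q[np.isfinite(q[:,2])]
    q=q[(q[:,0]>x0)&(q[:,0]<x1)&(q[:,1]>y0)&(q[:,1]<y1)&(q[:,2]>z0)&(q[:,2]<z1)]
    (c,s,a)=cv2.minAreaRect((q[:,:2]*1000).astype(np.float32))
    return len(q),np.round(c,1),np.round(s,1),round(a,1),q[:,2].mean().round(4)
E
python3 - <<'E'
from h import *
for n in('top0','scene0'):
    w=np.load(n+'.npz')['w']; print(n)
    print('stand',rect(w,(.45,.58,-.33,-.19),.066,.076))
    print('tongs',rect(w,(.45,.58,-.33,-.19),.115,.135))
    print('block',rect(w,(.42,.6,.2,.37),.055,.066))
    print('dish',rect(w,(.42,.65,-.085,.11),.006,.022))
print(robot.camera_model('wrist'))
from scipy.spatial.transform import Rotation as R
print(R.from_quat(robot.get_obs()['tool_rot']).as_matrix().round(3))
E
```

```text
top0
stand (283, array([ 519. , -258.7]), array([56.6, 74.9]), 19.0, np.float64(0.072))
tongs (90, array([ 519.2, -258.1]), array([22.1, 40.4]), 19.4, np.float64(0.1233))
block (463, array([506.7, 287.9]), array([80.1, 63.1]), 80.3, np.float64(0.0604))
dish (682, array([535. ,  11.8]), array([193.3, 229. ]), 90.0, np.float64(0.0108))
scene0
stand (201, array([ 519.9, -258.7]), array([55.8, 82.8]), 18.6, np.float64(0.0721))
tongs (76, array([ 520.8, -256.2]), array([21.7, 43.1]), 21.8, np.float64(0.1234))
block (656, array([506.2, 288.7]), array([79.9, 65.7]), 79.9, np.float64(0.0605))
dish (454, array([537.2,  15.5]), array([185.2, 223.8]), 88.6, np.float64(0.0122))
{'fx': 321.6397053540052, 'fy': 321.6397053540052, 'cx': 281.75894511830955, 'cy': 205.46619646325726, 'R': array([[ 0.36992842,  0.92905952, -0.0011682 ],
       [ 0.8967432 , -0.35673154,  0.26190503],
       [ 0.24290863, -0.09793369, -0.96509294]]), 't': array([-0.62325051, -0.03029583,  0.38877701])}
[[-0.929  0.37  -0.001]
 [ 0.37   0.929 -0.002]
 [ 0.    -0.002 -1.   ]]
```

```bash
cat >> h.py <<'E'
from scipy.spatial.transform import Rotation as Ro
def plan(x,y,z,yaw,step=.05,n=None):
    """rows (tool axes) to a tool-down pose with tool y at yaw degrees"""
    o=robot.get_obs(); r=Ro.from_quat(o['tool_rot']); p=np.array(o['position'])
    a=np.radians(yaw); yv=np.array([np.cos(a),np.sin(a),0]); zv=np.array([0,0,-1.])
    g=Ro.from_matrix(np.array([np.cross(yv,zv),yv,zv]).T)
    d=np.array([x,y,z])-p; rv=(r.inv()*g).as_rotvec(degrees=True)
    n=n or int(max(1,np.ceil(np.linalg.norm(d)/step),np.ceil(np.linalg.norm(rv)/9)))
    for i in range(n):
        ri=r*Ro.from_rotvec(rv*i/n,degrees=True)
        print([*(float(v) for v in ri.inv().apply(d/n).round(4)),*(float(v) for v in (rv/n).round(2))])
def st():
    o=robot.get_obs(); m=Ro.from_quat(o['tool_rot']).as_matrix()
    print(round(o['time'],2),'p',np.round(o['position'],4),'yaw',np.degrees(np.arctan2(m[1,1],m[0,1])).round(2),'tilt',m[2].round(4),'F',np.round(o['ft_force'],1),'w',round(o['grip_width']*1000,1))
E
python3 - <<'E'
from h import *
plan(.579,.276,.2,80.3)
E
```

```text
[-0.0436, -0.0154, 0.0022, -0.01, -0.0, -1.2]
[-0.0433, -0.0163, 0.0022, -0.01, -0.0, -1.2]
[-0.0429, -0.0172, 0.0022, -0.01, -0.0, -1.2]
[-0.0426, -0.0181, 0.0022, -0.01, -0.0, -1.2]
[-0.0422, -0.019, 0.0022, -0.01, -0.0, -1.2]
[-0.0418, -0.0199, 0.0022, -0.01, -0.0, -1.2]
[-0.0413, -0.0207, 0.0022, -0.01, -0.0, -1.2]
[-0.0409, -0.0216, 0.0022, -0.01, -0.0, -1.2]
[-0.0404, -0.0224, 0.0022, -0.01, -0.0, -1.2]
[-0.0399, -0.0233, 0.0022, -0.01, -0.0, -1.2]
```

Call:
drive_tool(series=[[-0.0435,-0.0155,0.002,0,0,-1.2,1],[-0.0435,-0.0165,0.002,0,0,-1.2,1],[-0.043,-0.017,0.002,0,0,-1.2,1],[-0.0425,-0.018,0.002,0,0,-1.2,1],[-0.042,-0.019,0.002,0,0,-1.2,1]])

```text
time: 0.72
position: [0.4059, 0.4273, 0.2121]
tool_rot: [0.136, 0.991, -0.0, -0.0]
ft_force: [0.3, -0.4, 0.5]
grip_width: 0.0873
```

Call:
drive_tool(series=[[-0.042,-0.02,0.002,0,0,-1.2,1],[-0.0415,-0.0205,0.002,0,0,-1.2,1],[-0.041,-0.0215,0.002,0,0,-1.2,1],[-0.0405,-0.0225,0.002,0,0,-1.2,1],[-0.04,-0.023,0.002,0,0,-1.2,1]])

```text
time: 1.35
position: [0.5807, 0.2755, 0.202]
tool_rot: [0.084, 0.996, -0.0, -0.001]
ft_force: [0.4, -0.2, 1.3]
grip_width: 0.0869
```

Call:
drive_tool(series=[[0,0,0,0,0,0,1],[0,0,0,0,0,0,1]])

```text
time: 1.6
position: [0.5792, 0.2766, 0.2019]
tool_rot: [0.085, 0.996, -0.0, -0.001]
ft_force: [-0.1, 0.0, -0.2]
grip_width: 0.0872
```

Run:
```python
from h import *
st()
p,d,m=grab('wrist'); w=cloud(d,m); np.savez('w1.npz',p=p,w=w)
print('block',rect(w,(.42,.6,.2,.37),.055,.066))
def proj(X): c=np.array(m['R'])@X+m['t']; return c[0]/c[2]*m['fx']+m['cx'],c[1]/c[2]*m['fy']+m['cy']
u,v=map(int,proj(np.array([.507,.288,.06]))); print(u,v)
c=p[max(0,v-75):v+75,u-100:u+100]; cv2.imwrite('pics/w1.png',cv2.resize(cv2.convertScaleAbs(c,alpha=1.3),None,fx=4,fy=4,interpolation=cv2.INTER_CUBIC))
q=w.reshape(-1,3); s=q[(abs(q[:,0]-.507)<.03)&(abs(q[:,1]-.288)<.03)&(q[:,2]<.05)]
print(np.histogram(s[:,2],bins=np.arange(0,.05,.004)))
print('spacer',rect(w,(.48,.53,.26,.32),.022,.03),'pocket',rect(w,(.48,.53,.26,.32),.005,.03))
```

```text
1.6 p [0.5792 0.2766 0.2019] yaw 80.25 tilt [ 2.e-03 -3.e-04 -1.e+00] F [-0.1  0.  -0.2] w 87.2
block (5373, array([505.6, 288.4]), array([78.3, 62.2]), 79.5, np.float64(0.0585))
281 117
(array([  0,  74, 271,   3,  26,  51, 125,  11,  16,  31,  14,   8]), array([0.   , 0.004, 0.008, 0.012, 0.016, 0.02 , 0.024, 0.028, 0.032,
       0.036, 0.04 , 0.044, 0.048]))
spacer (165, array([505.6, 288.3]), array([35. , 12.7]), 36.6, np.float64(0.0248)) pocket (556, array([505.5, 288.5]), array([34.1, 15.9]), 79.8, np.float64(0.0143))
```

View pics/w1.png

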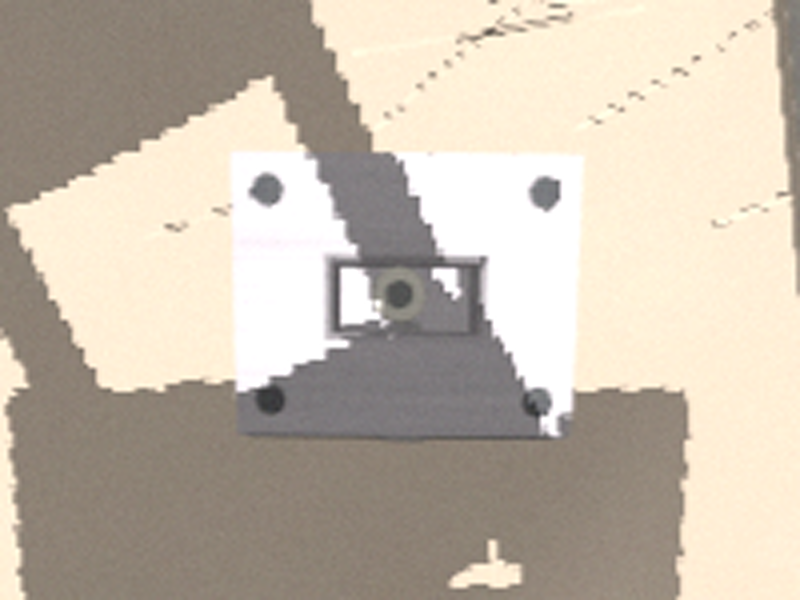

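The block is seen from above, with the pocket's mouth at about crop (330–485, 258–335). The spacer's ring is at crop (399,292), a little left of the pocket's middle.

Run:
```python
from h import *
m=robot.camera_model('wrist'); R=np.array(m['R']);C=-R.T@np.array(m['t'])
def ray(cu,cv,z):
    u,v=181+cu/4-.375,42+cv/4-.375
    d=R.T@np.array([(u-m['cx'])/m['fx'],(v-m['cy'])/m['fy'],1]); return C+d*(z-C[2])/d[2]
print('C',C)
a=np.radians(80);yv=np.array([np.cos(a),np.sin(a)]);xv=np.array([yv[1],-yv[0]])
for n,P in dict(spacer=ray(399,292,.026),floorL=ray(341,292,.01),floorR=ray(472,292,.01),rim=ray(407,297,.06),corners=(ray(232,153,.06)+ray(583,155,.06)+ray(238,435,.06)+ray(575,437,.06))/4,
 rl=ray(328,292,.06),rr=ray(487,292,.06)).items():
    e=P[:2]-[.5055,.2885]; print(n,P.round(4),'blk x,y mm',(e@xv*1000).round(2),(e@yv*1000).round(2))
plan(.535,.05,.2,0)
```

```text
C [0.50742916 0.2885229  0.3629313 ]
spacer [0.5034 0.288  0.026 ] blk x,y mm -1.97 -0.85
floorL [0.5006 0.2729 0.01  ] blk x,y mm -2.07 -16.22
floorR [0.5065 0.307  0.01  ] blk x,y mm -2.26 18.36
rim [0.5052 0.2897 0.06  ] blk x,y mm -0.5 1.09
corners [0.5056 0.2896 0.06  ] blk x,y mm -0.09 1.1
rl [0.5011 0.2722 0.06  ] blk x,y mm -1.5 -16.82
rr [0.5072 0.3077 0.06  ] blk x,y mm -1.69 19.21
[0.0006, -0.0257, 0.0002, -0.01, -0.01, 8.92]
[-0.0034, -0.0255, 0.0002, -0.01, -0.01, 8.92]
[-0.0073, -0.0246, 0.0002, -0.01, -0.01, 8.92]
[-0.0111, -0.0232, 0.0002, -0.01, -0.01, 8.92]
[-0.0145, -0.0212, 0.0002, -0.01, -0.01, 8.92]
[-0.0177, -0.0187, 0.0002, -0.01, -0.01, 8.92]
[-0.0203, -0.0157, 0.0002, -0.01, -0.01, 8.92]
[-0.0225, -0.0124, 0.0002, -0.01, -0.01, 8.92]
[-0.0242, -0.0087, 0.0002, -0.01, -0.01, 8.92]
```

Run:
```python
from h import *
plan(.519,-.258,.2,-71,n=15)
```

```text
[-0.0021, -0.0358, 0.0001, -0.01, -0.0, 10.09]
[-0.0083, -0.0349, 0.0001, -0.01, -0.0, 10.09]
[-0.0143, -0.0329, 0.0001, -0.01, -0.0, 10.09]
[-0.0198, -0.0299, 0.0001, -0.01, -0.0, 10.09]
[-0.0248, -0.026, 0.0001, -0.01, -0.0, 10.09]
[-0.0289, -0.0212, 0.0001, -0.01, -0.0, 10.09]
[-0.0322, -0.0158, 0.0001, -0.01, -0.0, 10.09]
[-0.0345, -0.0099, 0.0001, -0.01, -0.0, 10.09]
[-0.0357, -0.0037, 0.0001, -0.01, -0.0, 10.09]
[-0.0358, 0.0026, 0.0001, -0.01, -0.0, 10.09]
[-0.0348, 0.0088, 0.0001, -0.01, -0.0, 10.09]
[-0.0327, 0.0148, 0.0001, -0.01, -0.0, 10.09]
[-0.0296, 0.0203, 0.0001, -0.01, -0.0, 10.09]
[-0.0256, 0.0251, 0.0001, -0.01, -0.0, 10.09]
[-0.0208, 0.0292, 0.0001, -0.01, -0.0, 10.09]
```

Call:
drive_tool(series=[[-0.002,-0.036,0,0,0,10.1,1],[-0.0085,-0.035,0,0,0,10.1,1],[-0.0145,-0.033,0,0,0,10.1,1],[-0.02,-0.03,0,0,0,10.1,1],[-0.025,-0.026,0,0,0,10.1,1]])

```text
time: 2.28
position: [0.5591, 0.098, 0.2028]
tool_rot: [0.503, 0.864, 0.0, -0.0]
ft_force: [0.4, -0.1, 0.4]
grip_width: 0.0872
```

Call:
drive_tool(series=[[-0.029,-0.021,0,0,0,10.1,1],[-0.032,-0.016,0,0,0,10.1,1],[-0.0345,-0.01,0,0,0,10.1,1],[-0.0355,-0.0035,0,0,0,10.1,1],[-0.036,0.0025,0,0,0,10.1,1]])

```text
time: 2.9
position: [0.5395, -0.08, 0.2028]
tool_rot: [0.824, 0.567, 0.0, -0.0]
ft_force: [0.2, 0.0, 0.3]
grip_width: 0.0867
```

Call:
drive_tool(series=[[-0.035,0.009,0,0,0,10.1,1],[-0.0325,0.015,0,0,0,10.1,1],[-0.0295,0.0205,0,0,0,10.1,1],[-0.0255,0.025,0,0,0,10.1,1],[-0.021,0.029,0,0,0,10.1,1]])

```text
time: 3.52
position: [0.5201, -0.2581, 0.2028]
tool_rot: [0.987, 0.162, -0.0, -0.0]
ft_force: [-0.5, -0.4, 0.7]
grip_width: 0.0868
```

Call:
drive_tool(series=[[0,0,0,0,0,0,1],[0,0,0,0,0,0,1]])

```text
time: 3.78
position: [0.5199, -0.2571, 0.2025]
tool_rot: [0.986, 0.164, -0.0, -0.001]
ft_force: [-0.1, -0.0, -0.4]
grip_width: 0.0873
```

Run:
```python
from h import *
st()
p,d,m=grab('wrist'); w=cloud(d,m); np.savez('w2.npz',p=p,w=w); cv2.imwrite('pics/w2.png',p)
print('stand',rect(w,(.45,.58,-.33,-.19),.066,.0745))
print('tongs',rect(w,(.45,.58,-.33,-.19),.118,.13))
plan(.5195,-.258,.13,-71)
```

```text
3.77 p [ 0.5199 -0.2571  0.2025] yaw -71.07 tilt [-3.0e-04 -1.4e-03 -1.0e+00] F [-0.1 -0.  -0.4] w 87.3
stand (2634, array([ 518.3, -257.2]), array([56.6, 74.2]), 18.2, np.float64(0.0706))
tongs (914, array([ 518.8, -257.2]), array([21.9, 39.8]), 17.6, np.float64(0.1225))
[-0.0004, 0.0005, 0.0362, -0.04, 0.01, -0.02]
[-0.0004, 0.0005, 0.0362, -0.04, 0.01, -0.02]
```

View pics/w2.png

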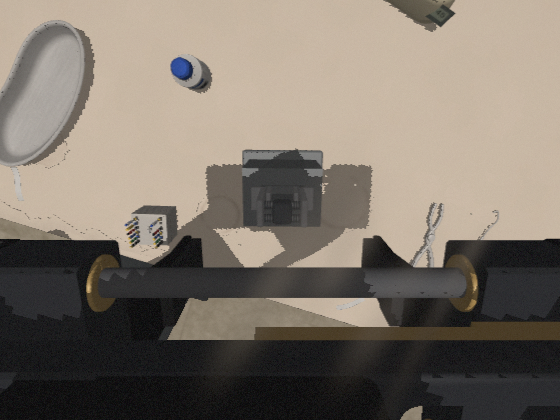

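The wrist view shows the tongs in their stand at (283,200), centred between the fingers. Cloud measurements agree with the top view to about 1.5 mm, so I'm descending.

Call:
drive_tool(series=[[-0.001,0,0.04,0,0,0.4,1],[0,0,0.04,0,0,0,1],[0,0,0.025,0,0,0,0.75],[0,0,0.015,0,0,0,0.6],[0,0,0,0,0,0,0.6]], squeeze=6)

```text
time: 4.45
position: [0.5189, -0.2579, 0.0819]
tool_rot: [0.987, 0.161, -0.001, -0.001]
ft_force: [-0.4, 0.8, 0.1]
grip_width: 0.0647
```

Call:
drive_tool(series=[[0,0,0,0,0,0,0.42],[0,0,0,0,0,0,0.42],[0,0,0,0,0,0,0.42],[0,0,0,0,0,0,0.42]])

```text
time: 4.95
position: [0.5194, -0.2592, 0.0834]
tool_rot: [0.987, 0.16, 0.0, 0.0]
ft_force: [-0.5, 1.6, 5.6]
grip_width: 0.0377
```

```bash
python3 -c "
from h import *
st()"
```

```text
4.95 p [ 0.5194 -0.2592  0.0834] yaw -71.61 tilt [ 6.e-04  5.e-04 -1.e+00] F [-0.5  1.6  5.6] w 37.7
```

Call:
drive_tool(series=[[0,0,0,0,0,0,0.42],[0,0,-0.004,0,0,0,0.42],[0,0,-0.006,0,0,0,0.42],[0,0,0,0,0,0,0.42]])

```text
time: 5.45
position: [0.5195, -0.2595, 0.0929]
tool_rot: [0.987, 0.16, 0.0, 0.0]
ft_force: [0.8, -0.0, -1.1]
grip_width: 0.0365
```

Call:
drive_tool(series=[[0,0,-0.03,0,0,0,0.42],[0,0,-0.03,0,0,0,0.42],[0,0,-0.03,0,0,0,0.42],[0,0,0,0,0,0,0.42]])

```text
time: 5.95
position: [0.5206, -0.2603, 0.1846]
tool_rot: [0.987, 0.16, 0.002, 0.002]
ft_force: [0.1, 0.2, -1.9]
grip_width: 0.0367
```

```bash
python3 -c "
from h import *
st()
p,d,m=grab('wrist');w=cloud(d,m);o=robot.get_obs()['position'];q=w.reshape(-1,3)
s=q[(np.hypot(q[:,0]-o[0],q[:,1]-o[1])<.035)&(q[:,2]>.08)];print(len(s),np.histogram(s[:,2],bins=np.arange(.08,.3,.01)))
cv2.imwrite('pics/w3.png',p);np.savez('w3.npz',w=w,p=p)
print([[float(x) for x in r] for r in s[::max(1,len(s)//6)].round(3)])"
```

```text
5.95 p [ 0.5206 -0.2603  0.1846] yaw -71.6 tilt [ 0.0033  0.005  -1.    ] F [ 0.1  0.2 -1.9] w 36.7
35993 (array([   0,    0,    0,   60,   44,   82,   89,   69,  104,  709,  391,
        477,  593, 1029, 1073,  950,  387,  450, 2074, 3833, 5462]), array([0.08, 0.09, 0.1 , 0.11, 0.12, 0.13, 0.14, 0.15, 0.16, 0.17, 0.18,
       0.19, 0.2 , 0.21, 0.22, 0.23, 0.24, 0.25, 0.26, 0.27, 0.28, 0.29]))
[[0.522, -0.247, 0.113], [0.548, -0.251, 0.272], [0.534, -0.228, 0.28], [0.539, -0.237, 0.291], [0.549, -0.275, 0.295], [0.54, -0.237, 0.302], [0.524, -0.292, 0.278]]
```

View pics/w3.png

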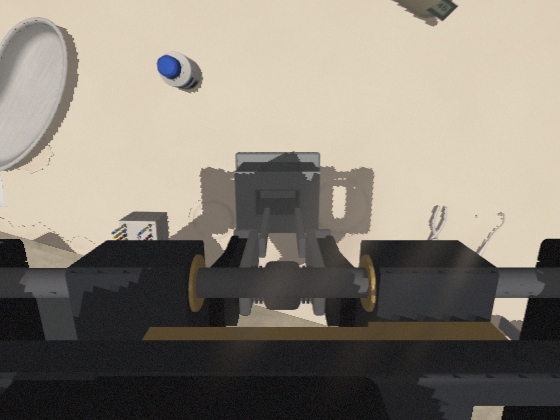

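```bash
python3 -c "
from h import *
o=robot.get_obs();R=Ro.from_quat(o['tool_rot'])
q=np.load('w3.npz')['w'].reshape(-1,3);t=R.inv().apply(q-o['position'])*1000
for a,b in((60,75),(45,60),(30,45),(10,30),(-5,10)):
  for sg in(1,-1):
    s=t[(t[:,2]>a)&(t[:,2]<b)&(abs(t[:,0])<25)&(sg*t[:,1]>0)&(abs(t[:,1])<27)]
    if len(s):print(a,b,sg,len(s),np.percentile(s,[3,50,97],axis=0).round(1).tolist())
plan(.5051,.2883,.22,-100.2,n=13)
"
```

```text
60 75 1 34 [[-3.3, 10.7, 62.3], [5.8, 11.3, 69.0], [6.5, 14.3, 71.5]]
60 75 -1 37 [[-3.1, -11.6, 60.2], [6.1, -8.8, 68.2], [6.6, -8.1, 70.6]]
45 60 1 51 [[-3.5, 10.7, 46.1], [6.1, 11.7, 52.2], [6.6, 14.5, 59.6]]
45 60 -1 48 [[-3.6, -11.9, 47.0], [6.1, -9.1, 51.3], [6.5, -8.1, 58.6]]
30 45 1 62 [[-3.3, 10.7, 30.4], [6.1, 12.0, 36.1], [6.6, 14.4, 44.7]]
30 45 -1 61 [[-3.7, -11.8, 30.5], [6.0, -9.2, 36.4], [6.5, -8.1, 44.6]]
10 30 1 90 [[-2.2, 10.7, 10.3], [6.1, 12.0, 20.5], [6.6, 14.5, 28.3]]
10 30 -1 96 [[-2.1, -12.1, 10.1], [6.1, -9.6, 19.8], [6.7, -8.1, 29.2]]
-5 10 1 450 [[-5.2, 10.7, -4.5], [8.4, 15.2, 6.5], [11.4, 26.2, 9.1]]
-5 10 -1 478 [[-5.0, -25.2, -4.4], [8.8, -13.6, 6.5], [11.4, -8.3, 9.2]]
[0.0123, -0.0403, -0.0029, 0.01, -0.01, 2.2]
[0.0107, -0.0408, -0.0029, 0.01, -0.01, 2.2]
[0.0091, -0.0411, -0.0029, 0.01, -0.01, 2.2]
[0.0075, -0.0415, -0.0029, 0.01, -0.01, 2.2]
[0.0059, -0.0417, -0.0029, 0.01, -0.01, 2.2]
[0.0043, -0.0419, -0.0029, 0.01, -0.01, 2.2]
[0.0027, -0.0421, -0.0029, 0.01, -0.01, 2.2]
[0.0011, -0.0421, -0.0029, 0.01, -0.01, 2.2]
[-0.0005, -0.0421, -0.0029, 0.01, -0.01, 2.2]
[-0.0021, -0.0421, -0.0029, 0.01, -0.01, 2.2]
[-0.0037, -0.042, -0.0029, 0.01, -0.01, 2.2]
[-0.0054, -0.0418, -0.0029, 0.01, -0.01, 2.2]
[-0.007, -0.0416, -0.0029, 0.01, -0.01, 2.2]
```

Call:
drive_tool(series=[[0.0125,-0.0405,-0.003,0,0,2.2,0.42],[0.0105,-0.041,-0.003,0,0,2.2,0.42],[0.009,-0.041,-0.003,0,0,2.2,0.42],[0.0075,-0.0415,-0.003,0,0,2.2,0.42],[0.006,-0.0415,-0.003,0,0,2.2,0.42]])

```text
time: 6.62
position: [0.5122, -0.0468, 0.1957]
tool_rot: [0.998, 0.064, -0.002, -0.001]
ft_force: [-0.7, 0.6, -2.0]
grip_width: 0.0367
```

Call:
drive_tool(series=[[0.0045,-0.042,-0.003,0,0,2.2,0.42],[0.0025,-0.042,-0.003,0,0,2.2,0.42],[0.001,-0.042,-0.003,0,0,2.2,0.42],[-0.0005,-0.042,-0.003,0,0,2.2,0.42],[-0.002,-0.042,-0.003,0,0,2.2,0.42]])

```text
time: 7.25
position: [0.5067, 0.163, 0.2106]
tool_rot: [0.999, -0.032, -0.002, 0.0]
ft_force: [0.1, -0.7, -1.9]
grip_width: 0.0364
```

Call:
drive_tool(series=[[-0.0035,-0.042,-0.003,0,0,2.2,0.42],[-0.0055,-0.042,-0.003,0,0,2.2,0.42],[-0.007,-0.0415,-0.003,0,0,2.2,0.42],[0,0,0,0,0,0,0.42],[0,0,0,0,0,0,0.42]])

```text
time: 7.88
position: [0.5037, 0.2877, 0.2197]
tool_rot: [0.996, -0.089, -0.002, 0.001]
ft_force: [-0.1, -0.1, -1.0]
grip_width: 0.0367
```

```bash
python3 -c "
from h import *
st()
plan(.505,.2868,.155,-100.2,n=3)
"
```

```text
7.88 p [0.5037 0.2877 0.2197] yaw -100.16 tilt [-0.003   0.0024 -1.    ] F [-0.1 -0.1 -1. ] w 36.7
[0.0005, 0.0002, 0.0216, 0.05, 0.06, 0.01]
[0.0005, 0.0002, 0.0216, 0.05, 0.06, 0.01]
[0.0005, 0.0002, 0.0216, 0.05, 0.06, 0.01]
```

Call:
drive_tool(series=[[0.0005,0,0.0215,0.05,0.06,0,0.42],[0.0005,0,0.0215,0.05,0.06,0,0.42],[0.0005,0,0.0215,0.05,0.06,0,0.42],[0,0,0,0,0,0,0.42],[0,0,0,0,0,0,0.42]])

```text
time: 8.5
position: [0.5068, 0.2874, 0.1574]
tool_rot: [0.996, -0.089, 0.002, -0.001]
ft_force: [0.1, -0.5, -2.0]
grip_width: 0.0368
```

```bash
python3 -c "
from h import *
st()
p,d,m=grab('wrist');w=cloud(d,m);np.savez('w4.npz',w=w,p=p,R=m['R'],t=m['t'])
c=p[90:260,180:380];cv2.imwrite('pics/w4.png',cv2.resize(cv2.convertScaleAbs(c,alpha=1.5),(800,600*17*4//60//17*17 if 0 else 680))[:600])
o=robot.get_obs();R=Ro.from_quat(o['tool_rot']);q=w.reshape(-1,3);t=R.inv().apply(q-o['position'])*1000
for sg in(1,-1):
    s=t[(t[:,2]>20)&(t[:,2]<72)&(abs(t[:,0])<12)&(sg*t[:,1]>0)&(abs(t[:,1])<27)]
    print(sg,len(s),np.percentile(s,[3,50,97],axis=0).round(1).tolist())
top=t[(abs(q[:,2]-.06)<.004)&(abs(t[:,0])<80)&(abs(t[:,1])<60)];r=cv2.minAreaRect(top[:,:2].astype(np.float32));print('block top in tool',len(top),r)
pk=t[(q[:,2]<.05)&(q[:,2]>.005)&(abs(t[:,0])<14)&(abs(t[:,1])<22)];print('pocket in tool',len(pk),np.percentile(pk,[2,98],axis=0).round(1).tolist() if len(pk) else '')
"
```

```text
8.5 p [0.5068 0.2874 0.1574] yaw -100.27 tilt [ 0.0034 -0.0026 -1.    ] F [ 0.1 -0.5 -2. ] w 36.8
1 188 [[-4.3, 10.3, 21.6], [5.0, 11.6, 39.4], [5.6, 14.1, 67.5]]
-1 199 [[-4.7, -12.2, 21.4], [5.0, -9.5, 40.9], [5.6, -8.5, 69.6]]
block top in tool 4895 ((-2.097003936767578, -0.5233535766601562), (62.554954528808594, 78.1188735961914), 0.19871395826339722)
pocket in tool 565 [[-10.5, -17.5, 109.7], [-1.9, 16.5, 149.9]]
```

View pics/w4.png

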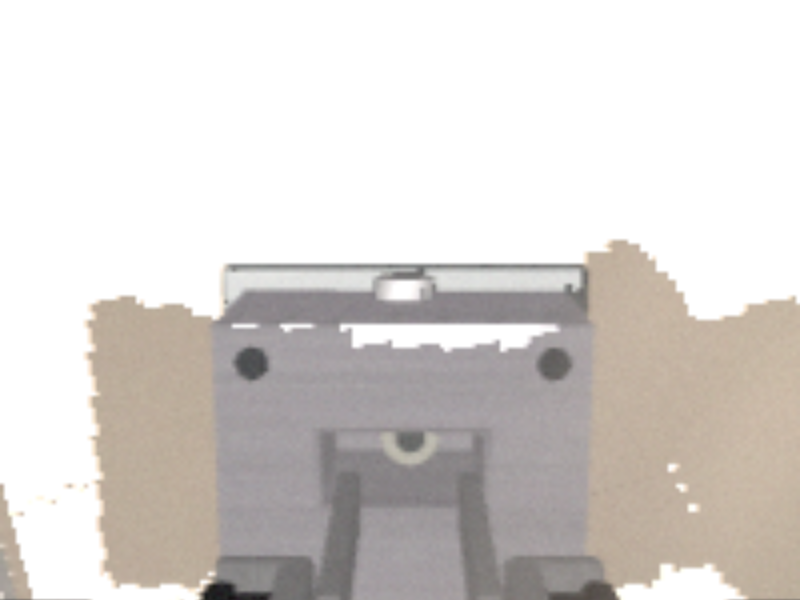

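View: the pocket rim is at crop (322–490, 430–505), the spacer ring at (410,440), and the tips' inner edges at about 358 and 460. In y the tips are within about 0.3 mm of the spacer, and in x they need about -1.2 mm.

Call:
drive_tool(series=[[-0.0012,0.0003,0.008,0,0,0,0.42],[0,0,0.008,0,0,0,0.42],[0,0,0.004,0,0,0,0.42],[0,0,0,0,0,0,0.42]])

```text
time: 9.05
position: [0.5049, 0.2881, 0.1365]
tool_rot: [0.996, -0.089, 0.001, -0.001]
ft_force: [-1.1, 0.3, -2.9]
grip_width: 0.0367
```

```bash
python3 -c "
from h import *
st()
p,d,m=grab('wrist');w=cloud(d,m)
c=p[150:270,200:360];cv2.imwrite('pics/w5.png',cv2.resize(cv2.convertScaleAbs(c,alpha=1.8),(800,600),interpolation=cv2.INTER_CUBIC))
st()
o=robot.get_obs();R=Ro.from_quat(o['tool_rot']);q=w.reshape(-1,3);t=R.inv().apply(q-o['position'])*1000
for sg in(1,-1):
    s=t[(t[:,2]>40)&(t[:,2]<72)&(abs(t[:,0])<12)&(sg*t[:,1]>0)&(abs(t[:,1])<27)]
    print(sg,len(s),np.percentile(s,[3,50,97],axis=0).round(1).tolist())
top=t[(abs(q[:,2]-.06)<.004)&(abs(t[:,0])<80)&(abs(t[:,1])<60)];r=cv2.minAreaRect(top[:,:2].astype(np.float32));print('block top in tool',len(top),r)
"
```

```text
9.05 p [0.5049 0.2881 0.1365] yaw -100.19 tilt [ 0.0022 -0.0021 -1.    ] F [-1.1  0.3 -2.9] w 36.7
9.1 p [0.5051 0.2882 0.1368] yaw -100.19 tilt [ 0.0028 -0.0024 -1.    ] F [ 0.1  0.1 -1.5] w 36.4
1 91 [[-3.5, 10.1, 40.8], [5.0, 11.6, 55.3], [5.5, 13.8, 69.9]]
-1 101 [[-4.9, -12.4, 41.1], [5.0, -9.7, 54.4], [5.5, -8.7, 69.9]]
block top in tool 5475 ((0.3787708282470703, -0.5211906433105469), (62.43549346923828, 78.20291137695312), 0.23683956265449524)
```

View pics/w5.png

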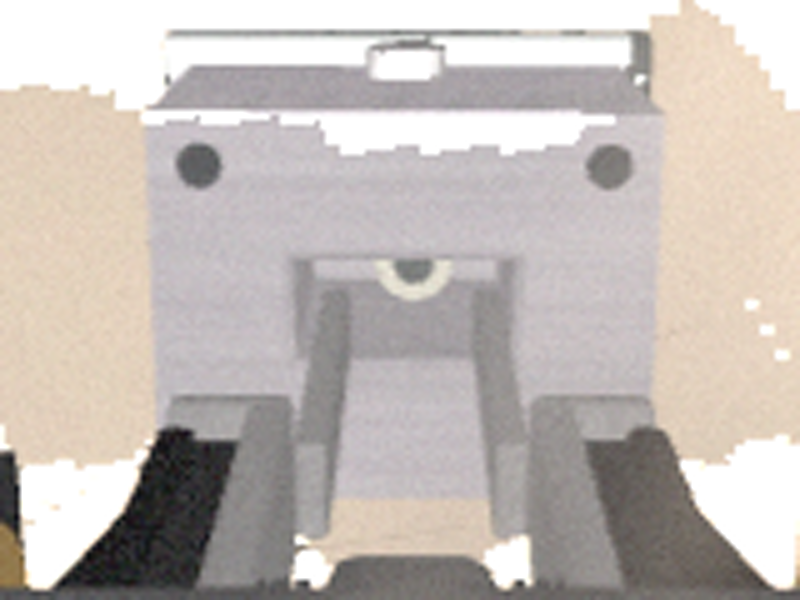

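Call:
drive_tool(series=[[0.001,0.0003,0,0,0,0,0.42],[0,0,0.004,0,0,0,0.42],[0,0,0.004,0,0,0,0.42],[0,0,0.003,0,0,0,0.42],[0,0,0,0,0,0,0.42]])

```text
time: 9.72
position: [0.5059, 0.2876, 0.1256]
tool_rot: [0.996, -0.089, 0.001, -0.001]
ft_force: [0.4, 0.1, -2.0]
grip_width: 0.0366
```

```bash
python3 -c "
from h import *
st()
p,d,m=grab('wrist');w=cloud(d,m)
o=robot.get_obs();R=Ro.from_quat(o['tool_rot']);q=w.reshape(-1,3);t=R.inv().apply(q-o['position'])*1000
for sg in(1,-1):
    s=t[(t[:,2]>30)&(t[:,2]<64)&(abs(t[:,0])<12)&(sg*t[:,1]>0)&(abs(t[:,1])<27)]
    print(sg,len(s),np.percentile(s,[3,50,97],axis=0).round(1).tolist())
top=t[(abs(q[:,2]-.06)<.004)&(abs(t[:,0])<80)&(abs(t[:,1])<60)];r=cv2.minAreaRect(top[:,:2].astype(np.float32));print('block top in tool',len(top),r)
st()
"
```

```text
9.72 p [0.5059 0.2876 0.1256] yaw -100.2 tilt [ 0.0024 -0.0022 -1.    ] F [ 0.4  0.1 -2. ] w 36.6
1 119 [[-4.3, 10.1, 31.4], [5.2, 11.2, 43.9], [5.7, 13.7, 61.6]]
-1 115 [[-4.1, -12.5, 32.6], [5.1, -9.9, 45.8], [5.6, -8.8, 61.3]]
block top in tool 5634 ((-0.6539154052734375, -0.9167594909667969), (62.49724197387695, 78.1900405883789), 0.07199619710445404)
9.78 p [0.506  0.2876 0.1258] yaw -100.2 tilt [ 0.0028 -0.0024 -1.    ] F [ 1.   0.4 -1.9] w 36.7
```

x and y are now both aligned to well under 1 mm, so I'm going down the pocket.

Call:
drive_tool(series=[[0,0,0.004,0,0,0,0.42],[0,0,0.005,0,0,0,0.42],[0,0,0.005,0,0,0,0.42],[0,0,0,0,0,0,0.42]])

```text
time: 10.28
position: [0.5057, 0.2876, 0.1114]
tool_rot: [0.996, -0.089, 0.001, -0.001]
ft_force: [-0.0, -0.4, -2.1]
grip_width: 0.0367
```

Call:
drive_tool(series=[[0,0,0.005,0,0,0,0.42],[0,0,0.005,0,0,0,0.42],[0,0,0.004,0,0,0,0.42],[0,0,0,0,0,0,0.42]])

```text
time: 10.78
position: [0.506, 0.2876, 0.0976]
tool_rot: [0.996, -0.089, 0.001, -0.001]
ft_force: [-0.4, 0.0, -2.0]
grip_width: 0.0364
```

Call:
drive_tool(series=[[0,0,0.003,0,0,0,0.42],[0,0,0.003,0,0,0,0.42],[0,0,0.003,0,0,0,0.42],[0,0,0.003,0,0,0,0.42],[0,0,0,0,0,0,0.42]])

```text
time: 11.4
position: [0.5061, 0.2877, 0.0858]
tool_rot: [0.996, -0.089, 0.001, -0.001]
ft_force: [0.1, -0.5, -1.5]
grip_width: 0.0366
```

Call:
drive_tool(series=[[0,0,0,0,0,0,0.39],[0,0,0,0,0,0,0.37],[0,0,0,0,0,0,0.35],[0,0,0,0,0,0,0.32],[0,0,0,0,0,0,0.3]], squeeze=9)

```text
time: 12.02
position: [0.5063, 0.2876, 0.0862]
tool_rot: [0.996, -0.089, 0.002, -0.001]
ft_force: [0.3, -0.8, -0.7]
grip_width: 0.0311
```

Call:
drive_tool(series=[[0,0,0,0,0,0,0.3],[0,0,0,0,0,0,0.3]], squeeze=13)

```text
time: 12.28
position: [0.5064, 0.2877, 0.0862]
tool_rot: [0.996, -0.089, 0.002, -0.001]
ft_force: [-0.7, -1.4, -0.9]
grip_width: 0.0309
```

Call:
drive_tool(series=[[0,0,0,0,0,0,0.3],[0,0,0,0,0,0,0.3],[0,0,0,0,0,0,0.3]], squeeze=17.5)

```text
time: 12.65
position: [0.5064, 0.2877, 0.0862]
tool_rot: [0.996, -0.089, 0.002, -0.001]
ft_force: [-0.6, -1.0, 1.0]
grip_width: 0.0305
```

Call:
drive_tool(series=[[0,0,-0.002,0,0,0,0.3],[0,0,-0.003,0,0,0,0.3],[0,0,-0.003,0,0,0,0.3],[0,0,0,0,0,0,0.3]])

```text
time: 13.15
position: [0.5063, 0.2878, 0.0943]
tool_rot: [0.996, -0.089, 0.002, -0.001]
ft_force: [1.3, 0.2, -4.6]
grip_width: 0.0305
```

Call:
drive_tool(series=[[0,0,-0.003,0,0,0,0.3],[0,0,-0.004,0,0,0,0.3],[0,0,-0.005,0,0,0,0.3],[0,0,0,0,0,0,0.3]])

```text
time: 13.65
position: [0.5065, 0.288, 0.1071]
tool_rot: [0.996, -0.089, 0.002, -0.002]
ft_force: [0.3, -0.3, -2.6]
grip_width: 0.0308
```

Call:
drive_tool(series=[[0,0,-0.008,0,0,0,0.3],[0,0,-0.012,0,0,0,0.3],[0,0,-0.012,0,0,0,0.3],[0,0,-0.012,0,0,0,0.3],[0,0,-0.012,0,0,0,0.3]])

```text
time: 14.28
position: [0.5057, 0.2876, 0.163]
tool_rot: [0.996, -0.089, 0.002, -0.001]
ft_force: [-0.2, 0.2, -2.1]
grip_width: 0.0306
```

Call:
drive_tool(series=[[0,0,-0.012,0,0,0,0.3],[0,0,-0.012,0,0,0,0.3],[0,0,0,0,0,0,0.3],[0,0,0,0,0,0,0.3]])

```text
time: 14.78
position: [0.5056, 0.2874, 0.1858]
tool_rot: [0.996, -0.089, 0.001, -0.001]
ft_force: [-0.1, 0.1, -2.6]
grip_width: 0.0309
```

```bash
python3 -c "
from h import *
st()
p,d,m=grab('wrist');w=cloud(d,m);np.savez('w6.npz',w=w,p=p)
c=p[150:270,200:360];cv2.imwrite('pics/w6.png',cv2.resize(cv2.convertScaleAbs(c,alpha=1.8),(800,600),interpolation=cv2.INTER_CUBIC))
t=np.load('top0.npz')['w'];q=t.reshape(-1,3)
for a in((.003,.009),(.010,.019)):
  s=q[(q[:,0]>.43)&(q[:,0]<.62)&(q[:,1]>-.08)&(q[:,1]<.09)&(q[:,2]>a[0])&(q[:,2]<a[1])]
  r=cv2.minAreaRect((s[:,:2]*1000).astype(np.float32));print('dish',len(s),r,np.percentile(s,[1,99],axis=0).round(3).tolist())
"
```

```text
14.78 p [0.5056 0.2874 0.1858] yaw -100.21 tilt [ 0.0025 -0.0023 -1.    ] F [-0.1  0.1 -2.6] w 30.9
dish 871 ((524.5506591796875, 5.149620056152344), (188.73788452148438, 169.11822509765625), 0.009817478246986866) [[0.433, -0.079, 0.003], [0.617, 0.087, 0.009]]
dish 245 ((519.20458984375, 4.955284118652344), (174.99960327148438, 123.93777465820312), 9.986562728881836) [[0.444, -0.043, 0.01], [0.603, 0.059, 0.019]]
```

View pics/w6.png

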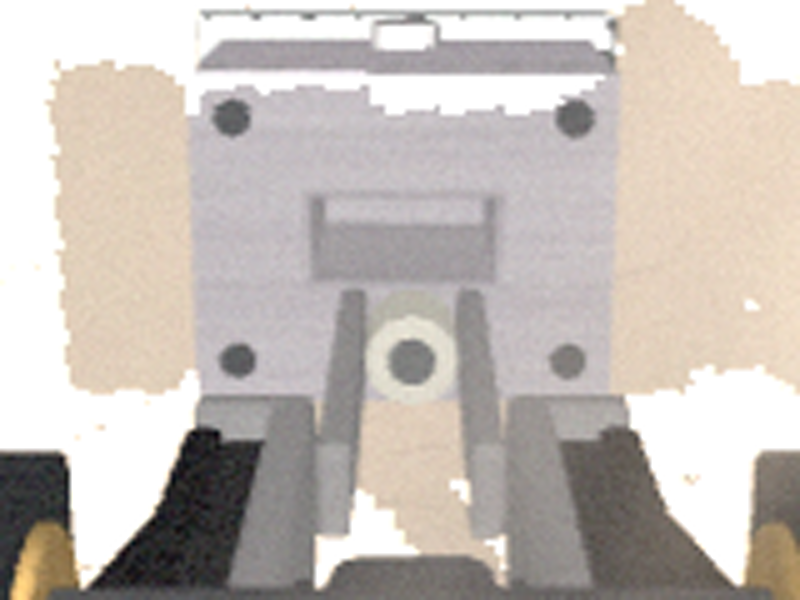

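The spacer is held between the tips at crop (411,360), drawn clear of the block. Next I measure the dish by colour and position.

```bash
python3 -c "
from h import *
f=np.load('top0.npz');p=f['p'];w=f['w']
hsv=cv2.cvtColor(p,cv2.COLOR_BGR2HSV)
roi=np.zeros(p.shape[:2],bool);roi[185:255,200:250]=1
print('dish S',hsv[218:222,222:227,1].mean(),'bg',hsv[175:180,230:240,1].mean())
th=(hsv[218:222,222:227,1].mean()+hsv[175:180,230:240,1].mean())/2
m=(roi&(hsv[...,1]<th)).astype(np.uint8);n,l,s,c=cv2.connectedComponentsWithStats(m);k=1+s[1:,4].argmax();s_=w[l==k];s_=s_[np.isfinite(s_[:,2])&(s_[:,2]<.02)]
print(s[k]);print(cv2.minAreaRect((s_[:,:2]*1000).astype(np.float32)),np.percentile(s_[:,2],[5,30,50,95]))
fl=s_[s_[:,2]<.006];print('floor',len(fl),fl.mean(0).round(4),cv2.minAreaRect((fl[:,:2]*1000).astype(np.float32)))
plan(.52,.015,.17,-70,n=7)
"
```

```text
dish S 14.05 bg 51.46
[ 209  192   31   53 1015]
((521.8782958984375, 11.72637939453125), (68.41761016845703, 166.19874572753906), 70.447265625) [-0.00289872  0.00178232  0.00430359  0.01736377]
floor 587 [0.5236 0.0139 0.0014] ((522.2369384765625, 12.941162109375), (56.30165481567383, 151.14772033691406), 70.29220581054688)
[0.0089, 0.0379, 0.0022, -0.01, -0.02, -4.32]
[0.006, 0.0385, 0.0022, -0.01, -0.02, -4.32]
[0.0031, 0.0388, 0.0022, -0.01, -0.02, -4.32]
[0.0002, 0.039, 0.0022, -0.01, -0.02, -4.32]
[-0.0027, 0.0389, 0.0022, -0.01, -0.02, -4.32]
[-0.0056, 0.0386, 0.0022, -0.01, -0.02, -4.32]
[-0.0085, 0.038, 0.0022, -0.01, -0.02, -4.32]
```

Call:
drive_tool(series=[[0.009,0.038,0.002,0,0,-4.1,0.3],[0.006,0.0385,0.002,0,0,-4.1,0.3],[0.003,0.039,0.002,0,0,-4.1,0.3],[0,0.039,0.002,0,0,-4.1,0.3],[-0.0025,0.039,0.002,0,0,-4.1,0.3]])

```text
time: 15.45
position: [0.5144, 0.0914, 0.1751]
tool_rot: [0.996, 0.091, 0.001, -0.001]
ft_force: [0.0, -0.7, -2.0]
grip_width: 0.0311
```

Call:
drive_tool(series=[[-0.0055,0.0385,0.002,0,0,-4.1,0.3],[-0.0085,0.038,0.002,0,0,-4.0,0.3],[0,0,0,0,0,0,0.3],[0,0,0,0,0,0,0.3]])

```text
time: 15.95
position: [0.5171, 0.015, 0.1711]
tool_rot: [0.987, 0.159, 0.001, -0.001]
ft_force: [0.2, -0.2, -2.0]
grip_width: 0.0304
```

```bash
python3 -c "
from h import *
st()
p,d,m=grab('wrist');w=cloud(d,m)
hsv=cv2.cvtColor(p,cv2.COLOR_BGR2HSV)
mk=(hsv[...,1]<32)&(w[...,2]<.022)&(abs(w[...,0]-.522)<.12)&(abs(w[...,1]-.0125)<.12)&(w[...,2]>-.01)
n,l,s,c=cv2.connectedComponentsWithStats(mk.astype(np.uint8));k=1+s[1:,4].argmax();q=w[l==k]
print(len(q),cv2.minAreaRect((q[:,:2]*1000).astype(np.float32)),np.percentile(q[:,2],[5,50,95]))
cv2.imwrite('pics/w7.png',p)
plan(.522,.0125,.10,-71.6,n=4)
"
```

```text
15.95 p [0.5171 0.015  0.1711] yaw -71.67 tilt [ 0.003  -0.0018 -1.    ] F [ 0.2 -0.2 -2. ] w 30.4
7869 ((521.1864624023438, 9.949443817138672), (73.94911193847656, 168.86956787109375), 71.41532897949219) [-0.000723    0.00113674  0.015437  ]
[0.0009, 0.0011, 0.0178, -0.02, -0.05, -0.0]
[0.0009, 0.0011, 0.0178, -0.02, -0.05, -0.0]
[0.0009, 0.0011, 0.0178, -0.02, -0.05, -0.0]
[0.0009, 0.0011, 0.0178, -0.02, -0.05, -0.0]
```

View pics/w7.png

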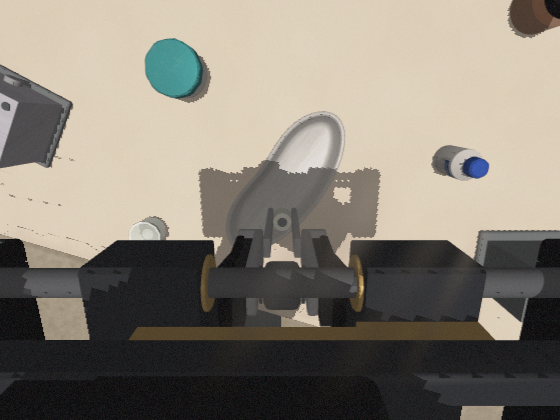

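Call:
drive_tool(series=[[0.001,0.0015,0.025,0,0,0,0.3],[0.001,0.0015,0.025,0,0,0,0.3],[0.001,0.0015,0.022,0,0,0,0.3],[0,0,0.013,0,0,0,0.3],[0,0,0,0,0,0,0.3]])

```text
time: 16.62
position: [0.5213, 0.0125, 0.0858]
tool_rot: [0.987, 0.16, 0.001, -0.001]
ft_force: [-0.4, -0.8, -1.8]
grip_width: 0.0304
```

Call:
drive_tool(series=[[0,0,0,0,0,0,0.3],[0,0,0.002,0,0,0,0.3],[0,0,0.002,0,0,0,0.3],[0,0,0,0,0,0,0.3]])

```text
time: 17.12
position: [0.522, 0.0116, 0.0826]
tool_rot: [0.987, 0.16, 0.002, -0.001]
ft_force: [-0.1, -0.1, -1.2]
grip_width: 0.0306
```

```bash
python3 -c "
from h import *
st()
p,d,m=grab('wrist')
for i in range(3): grab('top'); st()
s,_,_=grab('scene'); cv2.imwrite('pics/s8.png',cv2.resize(s[215:305,200:320],(800,600),interpolation=cv2.INTER_CUBIC))
"
```

```text
17.12 p [0.522  0.0116 0.0826] yaw -71.61 tilt [ 4.1e-03 -7.0e-04 -1.0e+00] F [-0.1 -0.1 -1.2] w 30.6
17.23 p [0.5221 0.0116 0.0826] yaw -71.61 tilt [ 4.1e-03 -7.0e-04 -1.0e+00] F [-0.3 -0.5 -1.5] w 30.6
17.27 p [0.5221 0.0116 0.0826] yaw -71.61 tilt [ 4.1e-03 -7.0e-04 -1.0e+00] F [ 0.8  0.4 -1.4] w 30.5
17.32 p [0.5221 0.0116 0.0826] yaw -71.61 tilt [ 4.2e-03 -7.0e-04 -1.0e+00] F [ 0.5 -0.5 -1.8] w 30.4
```

Call:
drive_tool(series=[[0,0,0.001,0,0,0,0.3],[0,0,0.001,0,0,0,0.3],[0,0,0,0,0,0,0.3]])

```text
time: 17.75
position: [0.5219, 0.0117, 0.0804]
tool_rot: [0.987, 0.16, 0.002, -0.001]
ft_force: [-0.2, -0.1, -1.9]
grip_width: 0.0305
```

Call:
drive_tool(series=[[0,0,0.001,0,0,0,0.3],[0,0,0,0,0,0,0.3]])

```text
time: 18.0
position: [0.522, 0.0117, 0.0795]
tool_rot: [0.987, 0.16, 0.002, -0.001]
ft_force: [0.8, -0.6, -2.2]
grip_width: 0.0306
```

Call:
drive_tool(series=[[0,0,0.001,0,0,0,0.3],[0,0,0,0,0,0,0.3]])

```text
time: 18.25
position: [0.522, 0.0117, 0.0785]
tool_rot: [0.987, 0.16, 0.002, -0.001]
ft_force: [0.0, 0.2, -1.5]
grip_width: 0.0307
```

Call:
drive_tool(series=[[0,0,0.001,0,0,0,0.3],[0,0,0,0,0,0,0.3]])

```text
time: 18.5
position: [0.5223, 0.0117, 0.0781]
tool_rot: [0.987, 0.16, 0.002, -0.001]
ft_force: [-1.1, 0.3, 4.3]
grip_width: 0.0306
```

Call:
drive_tool(series=[[0,0,0.001,0,0,0,0.3],[0,0,0,0,0,0,0.3]])

```text
time: 18.75
position: [0.5225, 0.0117, 0.0777]
tool_rot: [0.987, 0.16, 0.003, -0.001]
ft_force: [-1.7, 1.1, 9.2]
grip_width: 0.0302
```

Contact came at TCP z≈0.078, as predicted. Ease the load, then release.

Call:
drive_tool(series=[[0,0,-0.0015,0,0,0,0.3],[0,0,0,0,0,0,0.3],[0,0,0,0,0,0,0.36],[0,0,0,0,0,0,0.39],[0,0,0,0,0,0,0.42]], squeeze=12)

```text
time: 19.38
position: [0.522, 0.0117, 0.0779]
tool_rot: [0.987, 0.16, 0.002, -0.001]
ft_force: [0.1, -0.1, -1.9]
grip_width: 0.0352
```

Call:
drive_tool(series=[[0,0,0,0,0,0,0.42],[0,0,0,0,0,0,0.42]], squeeze=6)

```text
time: 19.62
position: [0.5221, 0.0117, 0.0781]
tool_rot: [0.987, 0.16, 0.002, -0.001]
ft_force: [-0.2, -0.5, -1.4]
grip_width: 0.0365
```

Call:
drive_tool(series=[[0,0,-0.005,0,0,0,0.42],[0,0,-0.01,0,0,0,0.42],[0,0,-0.015,0,0,0,0.42],[0,0,-0.02,0,0,0,0.42],[0,0,-0.02,0,0,0,0.42]])

```text
time: 20.25
position: [0.522, 0.0115, 0.1497]
tool_rot: [0.987, 0.16, 0.002, -0.001]
ft_force: [-0.4, 0.2, -1.7]
grip_width: 0.037
```

Call:
drive_tool(series=[[0,0,-0.02,0,0,0,0.42],[0,0,-0.01,0,0,0,0.42],[0,0,0,0,0,0,0.42],[0,0,0,0,0,0,0.42]])

```text
time: 20.75
position: [0.5211, 0.0115, 0.1776]
tool_rot: [0.987, 0.16, 0.001, -0.001]
ft_force: [-0.0, -0.5, -1.6]
grip_width: 0.0367
```

```bash
python3 -c "
from h import *
st()
p,d,m=grab('wrist');w=cloud(d,m);o=robot.get_obs()
cv2.imwrite('pics/w9.png',cv2.resize(cv2.convertScaleAbs(p[100:250,180:380],alpha=1.5),(800,600),interpolation=cv2.INTER_CUBIC))
R=Ro.from_quat(o['tool_rot']);q=w.reshape(-1,3);t=R.inv().apply(q-o['position'])*1000
for a,b in((20,45),(45,72)):
  for sg in(1,-1):
    s=t[(t[:,2]>a)&(t[:,2]<b)&(abs(t[:,0])<12)&(sg*t[:,1]>0)&(abs(t[:,1])<27)]
    print(sg,len(s),np.percentile(s,[3,50,97],axis=0).round(1).tolist())
plan(.519,-.2585,.185,-71.5,n=7)
"
```

```text
20.75 p [0.5211 0.0115 0.1776] yaw -71.6 tilt [ 0.0029 -0.0014 -1.    ] F [-0.  -0.5 -1.6] w 36.7
1 110 [[-4.5, 9.5, 21.2], [5.1, 10.4, 31.0], [5.6, 13.1, 42.9]]
-1 112 [[-4.7, -13.0, 20.6], [5.1, -10.3, 31.6], [5.7, -9.3, 43.6]]
1 80 [[-4.6, 9.4, 45.5], [5.1, 10.7, 55.3], [5.6, 13.1, 71.5]]
-1 85 [[-4.4, -13.0, 45.9], [5.1, -10.2, 57.6], [5.6, -9.4, 70.7]]
[-0.0124, 0.0365, -0.0012, -0.01, -0.02, -0.02]
[-0.0125, 0.0365, -0.0012, -0.01, -0.02, -0.02]
[-0.0125, 0.0365, -0.0012, -0.01, -0.02, -0.02]
[-0.0125, 0.0365, -0.0011, -0.01, -0.02, -0.02]
[-0.0125, 0.0365, -0.0011, -0.01, -0.02, -0.02]
[-0.0125, 0.0365, -0.0011, -0.01, -0.02, -0.02]
[-0.0125, 0.0365, -0.0011, -0.01, -0.02, -0.02]
```

View pics/w9.png

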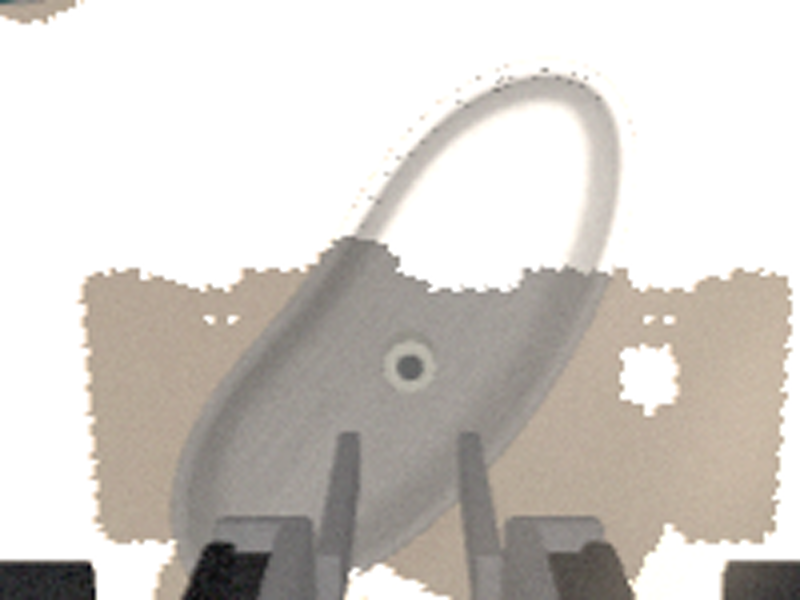

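The spacer stands in the dish at crop (409,365), upright and free of the tips. Next, back to the stand.

Call:
drive_tool(series=[[-0.0125,0.0365,-0.001,0,0,0,0.42],[-0.0125,0.0365,-0.001,0,0,0,0.42],[-0.0125,0.0365,-0.001,0,0,0,0.42],[-0.0125,0.0365,-0.001,0,0,0,0.42],[-0.0125,0.0365,-0.001,0,0,0,0.42]])

```text
time: 21.42
position: [0.5194, -0.1824, 0.1817]
tool_rot: [0.987, 0.16, 0.001, -0.001]
ft_force: [-0.3, 0.1, -1.6]
grip_width: 0.0367
```

Call:
drive_tool(series=[[-0.0125,0.0365,-0.001,0,0,0,0.42],[-0.0125,0.0365,-0.001,0,0,0,0.42],[0,0,0,0,0,0,0.42],[0,0,0,0,0,0,0.42]])

```text
time: 21.92
position: [0.5185, -0.2578, 0.1835]
tool_rot: [0.987, 0.16, 0.001, -0.002]
ft_force: [-0.2, -0.2, -2.3]
grip_width: 0.0365
```

```bash
python3 -c "
from h import *
st()
p,d,m=grab('wrist');w=cloud(d,m);st();o=robot.get_obs()
R=Ro.from_quat(o['tool_rot']);q=w.reshape(-1,3);t=R.inv().apply(q-o['position'])*1000
top=t[(abs(q[:,2]-.0715)<.004)&(abs(t[:,0])<60)&(abs(t[:,1])<60)];r=cv2.minAreaRect(top[:,:2].astype(np.float32));print('stand top in tool',len(top),r)
s=t[(t[:,2]>20)&(t[:,2]<72)&(abs(t[:,0])<12)&(abs(t[:,1])<27)];print(np.percentile(s,[3,50,97],axis=0).round(1).tolist())
plan(.5194,-.2592,.15,-71.6,n=2)
"
```

```text
21.93 p [ 0.5185 -0.2578  0.1835] yaw -71.63 tilt [ 0.0027 -0.0035 -1.    ] F [-0.2 -0.2 -2.3] w 36.5
21.98 p [ 0.5186 -0.2573  0.1836] yaw -71.58 tilt [ 0.0027 -0.0033 -1.    ] F [ 0.1 -0.1 -1.1] w 36.9
stand top in tool 3788 ((-0.4269237518310547, 0.21798324584960938), (55.91983413696289, 74.0152816772461), 0.1026964858174324)
[[-5.0, -12.5, 21.4], [4.8, -9.0, 39.9], [5.3, 13.3, 71.1]]
[0.0, 0.0011, 0.0168, -0.1, -0.08, 0.01]
[0.0001, 0.0011, 0.0168, -0.1, -0.08, 0.01]
```

Call:
drive_tool(series=[[0,0,0.02,0,0,0,0.42],[0,0,0.02,0,0,0,0.42],[0,0,0.02,0,0,0,0.42],[0,0,0.02,0,0,0,0.42],[0,0,0.012,0,0,0,0.42]])

```text
time: 22.6
position: [0.5192, -0.2566, 0.0914]
tool_rot: [0.987, 0.161, 0.001, -0.002]
ft_force: [-0.0, 0.1, -0.9]
grip_width: 0.0368
```

Call:
drive_tool(series=[[0,0,0.004,0,0,0,0.42],[0,0,0.002,0,0,0,0.42],[0,0,0,0,0,0,0.42],[0,0,0,0,0,0,0.42]])

```text
time: 23.1
position: [0.52, -0.2587, 0.0871]
tool_rot: [0.987, 0.16, 0.002, -0.0]
ft_force: [0.7, 0.2, -1.4]
grip_width: 0.0365
```

Call:
drive_tool(series=[[0,0,0.0015,0,0,0,0.42],[0,0,0.0015,0,0,0,0.42],[0,0,0,0,0,0,0.42]])

```text
time: 23.48
position: [0.5196, -0.2584, 0.0835]
tool_rot: [0.987, 0.16, 0.002, -0.001]
ft_force: [0.3, -1.1, -1.4]
grip_width: 0.036
```

Call:
drive_tool(series=[[0,0,0.001,0,0,0,0.42],[0,0,0,0,0,0,0.42]])

```text
time: 23.72
position: [0.5198, -0.2584, 0.0832]
tool_rot: [0.987, 0.16, 0.002, -0.001]
ft_force: [-1.1, 0.5, 4.2]
grip_width: 0.0367
```

Seated: contact at 0.0832, the same height as at pick-up. Open gently and withdraw.

Call:
drive_tool(series=[[0,0,0,0,0,0,0.45],[0,0,0,0,0,0,0.5],[0,0,0,0,0,0,0.7],[0,0,0,0,0,0,0.9],[0,0,0,0,0,0,0.9]])

```text
time: 24.35
position: [0.5196, -0.2583, 0.0823]
tool_rot: [0.987, 0.16, 0.002, -0.001]
ft_force: [-0.3, -0.5, -0.5]
grip_width: 0.0661
```

Call:
drive_tool(series=[[0,0,-0.015,0,0,0,0.9],[0,0,-0.03,0,0,0,0.9],[0,0,-0.035,0,0,0,0.9],[0,0,-0.035,0,0,0,0.9],[0,0,0,0,0,0,0.9]])

```text
time: 24.98
position: [0.5212, -0.2601, 0.2017]
tool_rot: [0.987, 0.16, 0.005, 0.002]
ft_force: [-0.9, -0.2, 0.4]
grip_width: 0.078
```

Call:
drive_tool(series=[[0,0,0,0,0,0,0.9],[0,0,0,0,0,0,0.9]])

```text
time: 25.22
position: [0.5184, -0.2581, 0.1964]
tool_rot: [0.987, 0.16, 0.001, -0.002]
ft_force: [-0.0, 0.8, 0.4]
grip_width: 0.0782
```

```bash
python3 -c "
from h import *
st()
p,d,m=grab('wrist');w=cloud(d,m)
print('stand',rect(w,(.45,.58,-.33,-.19),.066,.0745));print('tongs',rect(w,(.45,.58,-.33,-.19),.116,.135))
s,d,m=grab('scene');w=cloud(d,m)
print('scene tongs',rect(w,(.45,.58,-.33,-.19),.115,.135))
t,d,m2=grab('top');w=cloud(d,m2)
f=lambda im,x,y,W,H:cv2.resize(cv2.convertScaleAbs(im[y:y+H,x:x+W],alpha=1.3),(400,300),interpolation=cv2.INTER_CUBIC)
cv2.imwrite('pics/end.png',np.vstack([np.hstack([f(s,220,225,80,60),f(s,270,150,80,60)]),np.hstack([f(t,190,190,80,60),f(t,275,190,80,60)])]))
"
```

```text
25.23 p [ 0.5184 -0.2581  0.1964] yaw -71.61 tilt [ 0.0025 -0.0029 -1.    ] F [-0.   0.8  0.4] w 78.2
stand (2737, array([ 518.5, -257.3]), array([55.9, 74.2]), 18.4, np.float64(0.0705))
tongs (1106, array([ 519.5, -258.7]), array([22.5, 39.6]), 18.7, np.float64(0.1217))
scene tongs (78, array([ 521.3, -257.9]), array([21.4, 45.8]), 21.8, np.float64(0.123))
```

View pics/end.png

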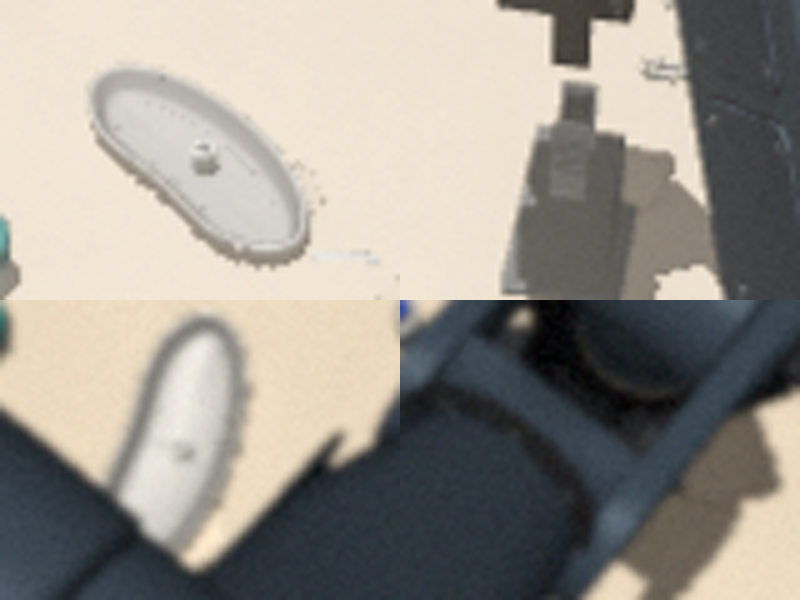

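The spacer stands upright in the middle of the dish (scene panel 205,155). The tongs hang in the stand, level and within 2 mm of its middle, and the gripper is clear above them.

```bash
python3 -c "
from h import *
print(robot.hand_in())"
```

```text
the job is handed in; nothing more can be done
None
```

The job is done and handed in at about 25 s of the 64 s allowed. I took the 115 mm tongs from their stand and squeezed the spacer with a 17.5 N grip. I drew it out of the block, set it down in the dish, and hung the tongs back. The system reports no verdict.

**Spacer:** it stands upright near the middle of the dish. It touched the dish floor while still held; the wrist force showed roughly 6–11 N at touch-down. The highest pull at the block was about 5 N in the readings between moves.

**Tongs:** they hang fully down, upright and within about 2 mm of the stand's middle. They seated at the same height as at pick-up. The gripper is open about 70 mm above them and touching nothing.

**Checks that disagreed:**
- The camera and arm-pose readings differed by about 1–2 mm. I corrected for this by comparing the tips and the pocket in the same picture.
- The grip width on the spacer read about 30.6 mm instead of the expected 32 mm. The close-up showed it held, and it did not slip.
- I did not measure the squeeze on the spacer directly; the grip less the spring should give about 12 N.
- I did not re-measure the bystanders, but no move went near them.

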